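# Load a specimen carrier under the spring flap of a microscope port

## Task

Load the specimen into the microscope's loading port with fingertips only: with one fingertip press the yellow paddle down and keep it down so that the black spring flap stays up, and with the other fingertip push the carrier's blue upright tab so that the carrier slides under the flap until it is fully home against the stop. Then draw back and let the flap close behind the specimen block. Do not lift or tip the carrier, and leave the other things on the bench where they stand.

Things in the scene. Friction and masses are not known exactly. Their poses are not given: they have to be found in the camera images.
- port: Fixed grey base plate 300 x 190 x 6 mm with a straight channel, a black hinged flap and a white end stop. Origin: table height, channel centre line, straight below the flap's skirt. x = loading direction, away from the robot; y left; z up. Channel floor 6 mm over the table; rail tops 13 mm, rails 43 mm apart. All 'port' coordinates below are in this frame.
- stop (a point): Centre of the end stop's face, port x = +45 mm, z = 23 mm; the face is 75 mm wide and reaches 40 mm over the table. The block's front rests against it when the carrier is home.
- skirt (a point): Middle of the lower edge of the flap's front skirt (4 mm thick, 60 mm wide, across the channel at port x = 0). Shut, it is 14 mm over the table: too low for the specimen block, clear of the carrier's thin plate. It moves with the flap.
- flap (a joint): Angle of the spring-closed flap, rad: 0 shut, 0.95 its limit. The block passes freely from about 0.5. Hinge line: along the port's x at y = +44, z = 52 mm. A rocker: black cover and skirt right of the hinge, yellow paddle left of it; pressing the paddle down raises the flap. Holding it takes 3 to 6 N. Let go, it springs shut unless something stands under the skirt.
- paddle (a point): Point on the yellow paddle's top, 35 mm left of the hinge, port x = -100 mm; moves with it. The paddle: port x = -180 to -15, y = +44 to +100 mm, 3 mm thick, level when shut. Press it anywhere along it; a pressing fingertip may slide along it. Touched 30 mm left of the hinge line, it is at 0.5 rad with the fingertip 36 mm over the table, at 0.8 rad with 21 mm.
- carrier: Loose, 0.25 to 0.5 kg, lying in the channel: aluminium plate 100 x 40 x 5 mm (x = -85 to +15), dark steel specimen block 34 x 34 mm in front, top 21 mm over the underside, amber disc on it; blue tab at the rear. Origin: underside, below the block's centre; x as the port's. Rails leave 1.5 mm play each side. Home: origin at port x = +28 mm. Starts at -62 to -30 mm.
- tab (a point): Middle of the upper edge of the blue tab's rear (robot-side) face: carrier x = -82.5, y = +3 mm, 55 mm over the table. The tab is 34 mm wide, 5 mm thick and stands from 11 to 55 mm over the table. It stays outside the flap; when home its rear face is at port x = -54.5 mm. Beside it: rails, paddle, and posts 60 mm high at port x = -184 and +86, y = +44 mm.
- jar: Bystander: white-capped specimen jar, 42 mm diameter, 58 mm high, to the right of the channel. Origin under its centre.
- vial: Bystander: small amber vial with red cap, 22 mm diameter, 42 mm high, to the left of the paddle. Origin under its centre.
- mouse: Bystander: black computer mouse, 100 x 58 x 32 mm. Origin under its centre.
- notes: Bystander: green and yellow sticky note block, 76 x 76 x 18 mm. Origin under its centre.
- slidebox: Bystander: white slide box, 88 x 103 x 36 mm. Origin under its centre.
- spare: Bystander: a spare carrier of the same shape, with a grey tab and no amber disc, lying on the table away from the port. Origin as the carrier's.
Mind the look-alikes: they are no part of the job. What is shaped like the carrier but green or pink is not meant.

How it is judged:
On the way, in this order (a step that is already met when the one before it is completed fails the run):
1. the flap is held open while the carrier is still before it (value of joint flap above 0.4 rad and x of carrier in the frame of port below -0.015 m), for 0.2 s.
2. the carrier is home while the flap is still held open (value of joint flap above 0.3 rad and x of carrier in the frame of port above 0.022 m), for 0.1 s.
At the end, for the whole second after the job is handed in: The carrier lies flat in the channel, at rest, within 6 mm of the end stop, and the flap is shut behind the specimen block (below 0.06 rad) (x of carrier in the frame of port between 0.022 and 0.032 m and z of carrier in the frame of port below 0.009 m and angle between carrier's own z axis and vertical below 0.08 rad and value of joint flap below 0.06 rad and linear speed of carrier below 0.01 m/s); the robot touches nothing.
It fails at once if the carrier is lifted more than about 10 mm (z of carrier in the frame of port above 0.016 m).
It fails at once if the carrier is tipped by more than 0.25 rad (angle between carrier's own z axis and vertical above 0.25 rad).
It fails at once if a bystander is moved more than 20 mm (distance of any of jar, vial, mouse, notes, slidebox, spare from where it was at the start of the episode above 0.02 m).
It also fails if it takes over 38 s, if anything falls off the work surface, if the arm or the gripper's body presses on something with over 40 N, if the wrist force passes 120 N, or if a joint passes its speed limit or range.

## Robot

A 7-joint arm with a two-finger parallel gripper is mounted at the origin on the work surface. World frame = base frame: x ahead of the robot, y to its left, z up, the work surface at z = 0. Lengths are in m, angles in rad, forces in N, time in s.
With the tool pointing down it reaches from about 0.4 to 0.875 m from the base axis. Payload 19.3 kg.
Tool frame: the origin (TCP) lies on the centre line of the jaws, within the pads' length; the fingertips stand 14 mm ahead of it and the grasp point (between the pads) lies 5 mm behind it; x points along the fingers, y is the direction in which the jaws open and shut, and the axes are right-handed (so a half turn about x gives the same grasp; the last joint's range is limited). The gripper opens to 85 mm and grips with 20 to 120 N. Pads are 22 mm wide; open, the fingers measure 114 mm over their backs; the gripper's body (76 mm by 85 mm) begins 54 mm behind the grasp point. The pads swing forward as they close: fully open they stand 13 mm farther back than shut.
Start: joints at [1.051, 0.521, -0.036, 1.599, 0.021, 1.021, -0.113], TCP at [0.272, -0.563, 0.245] pointing down, gripper open.
Joint ranges: [-2.91, 2.91], [-0.3, 2.13], [-1.5, 1.42], [0.17, 2.43], [-1.26, 4.41], [0.16, 1.93], [-2.52, 2.52]. Speed limits (rad/s): [1.89, 1.89, 2.39, 2.39, 3.01, 3.01, 3.01].

## Interface

Orientations are given as [roll, pitch, yaw] about the fixed x, y, z axes, in that order (R = Rz(yaw) Ry(pitch) Rx(roll)).
In Python, from workcell import monitor, optics, bot gives the robot as it stands.
- The arm moves only by the tool arm_command, never from a script. Its arguments are lists of equal length, an entry for each row: "delta_pos": the shift along the tool's x, y, z as a fraction of full scale, a list of three; "rotation": the turn, a rotation vector about the tool's x, y, z as a fraction of full scale, a list of three. In form: {"delta_pos": [[dx, dy, dz], ...], "rotation": [[wx, wy, wz], ...]}. A call has 1 to 10 rows; each row shifts and turns the pose as measured when the row begins, along the tool's axes as they then stand; what a row does not reach is not made up. Full scale, the value 1, is 30 mm for a shift and 6 degrees for a turn. A row lasts 1/10 s, in which the tool goes at most 50 mm and 8.59 degrees, less where a joint would pass 70% of its speed; a pose out of reach is approached as far as the arm can. A call with a number of a shift or a turn outside -1 to 1 is refused whole. A call with a gripper value outside its range is refused whole. "gripper" is the closure, from -1 (fully open) to 1 (shut), so that 0 is half open, set as the call begins (left out, the last holds). The fingers move at their own pace and stop on an object; "grip_force" is the grip in N (left out, the last holds). Time passes only in rows, so rows that do not move let the fingers close. It gives the time, the measured TCP pose, the force and the opening at its end, in the units of the state.
- monitor.observe(): the state, without advancing time (a new reading comes with each control period).
- optics.grab_frame(name): name is "scene" or "side" or "wrist"; returns the picture (420x560x3 uint8, red, green, blue); there is no depth.
- optics.camera_params(name): a dict with "fx", "fy", "cx", "cy" (pixels), "origin" and "rotation" of the camera in the world. Camera axes: x right, y down, z forward; pixel columns grow to the right and rows downward; lengths in m; the calibration is good to about 2 mm. The wrist camera is an equidistant fisheye: a pixel r from the principal point sees the ray r / f radians off the axis. A picture is of the moment at which its call begins: read the wrist's pose just before it. camera_params takes no time and is no camera call; for the wrist camera it gives the pose at the moment of the call.
- bot.job_done(): hands the job in, once; it reports no verdict.
The state is a dict: "clock": time; "qpos": joint angles; "qd": joint speeds; "joint_efforts": joint torques, N m; "position": TCP position; "tool_rot": TCP orientation; "force": force on the tool from outside, world axes, zero at the start; "moment": the same for the moment, N m; "grip_width": finger opening in m.
Only numpy, scipy, OpenCV 4.12 (cv2) and the standard library are available. Lean on these libraries where they do the work, as an engineer would, in place of code of your own. Each camera call takes 0.05 s, during which the arm holds its last target. There are 200 camera calls.

## Working session

There is one attempt and no reset: what is moved stays moved. The work goes in short steps, Python scripts to look and compute and a tool call to move; the robot and the scene stay as the last step left them, time stands still between calls to the robot, and variables do not carry over. Pictures are saved under pics/ and viewed, about 8 in all and at most 12, crops included, and the job is handed in when it is done.

Besides the shell and the picture viewer there is one more tool, called after "Call:" by a JSON object that holds its "fn" and its "kwargs", one argument or row to a line. arm_command: Moves the arm, as the interface text tells. Its arguments: {"type":"object","properties":{"delta_pos":{"type":"array","items":{"type":"array","items":{"type":"number"}}},"rotation":{"type":"array","items":{"type":"array","items":{"type":"number"}}},"gripper":{"type":"number"},"grip_force":{"type":"number"}},"required":["delta_pos","rotation"]}

```bash
mkdir -p pics; python3 - <<'E'
from workcell import monitor, optics, bot
import cv2,numpy as np
s=monitor.observe();print(s)
for n in("scene","side"):
    im=optics.grab_frame(n);cv2.imwrite(f"pics/{n}0.png",im[:,:,::-1]);np.save(f"pics/{n}0.npy",im)
    print(n,optics.camera_params(n))
a=[cv2.imread(f"pics/{n}0.png") for n in("scene","side")]
E
```

```text
{'clock': 0.0, 'qpos': array([ 1.05080191,  0.52204364, -0.03633332,  1.59999402,  0.02121858,
        1.02108859, -0.11277343]), 'qd': array([ 4.34515329e-04,  1.73509514e-03, -2.96253259e-04,  1.20775056e-03,
        8.06207839e-04,  2.83313071e-05, -1.02949834e-03]), 'joint_efforts': array([-1.67314618e-03, -9.27114058e+01,  1.97871633e+00, -3.69940710e+01,
        1.76807446e-02,  8.02093127e-03, -5.66425149e-05]), 'position': array([ 0.27156737, -0.56256712,  0.2447122 ]), 'tool_rot': array([-1.48870169,  1.5696483 ,  2.10271657]), 'force': array([-0.65850785,  0.14393119, -0.25535303]), 'moment': array([0.03810752, 0.02469096, 0.03021822]), 'grip_width': 0.0852972773582198}
scene {'fx': 414.56789453461306, 'fy': 414.56789453461306, 'cx': 284.1229323236598, 'cy': 203.70475501105392, 'origin': array([1.25038335, 0.4178242 , 0.79185167]), 'rotation': array([-2.34226514, -0.0096234 ,  2.16620006])}
side {'fx': 448.58949221947313, 'fy': 448.58949221947313, 'cx': 277.85812633551603, 'cy': 217.58012874740447, 'origin': array([0.17949736, 1.10938208, 1.00949566]), 'rotation': array([-2.25280841,  0.01386853, -2.77055917])}
```

View pics/scene0.png

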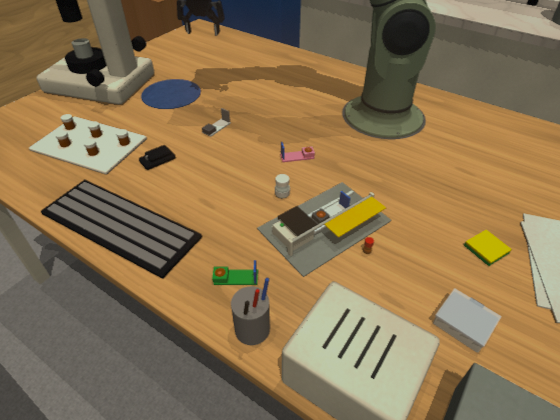

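View pics/side0.png

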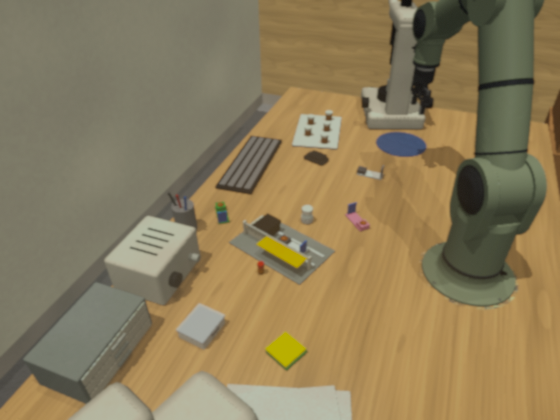

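Port near (325,225) in scene and (282,248) in side; blue tabs at (345,199) scene and (303,246) side. Now I'll measure by colour masks.

```bash
cat > h.py <<'E'
import cv2,numpy as np
from scipy.spatial.transform import Rotation as Ro
from workcell import monitor, optics, bot
def rpy(a): return Ro.from_euler('xyz',a).as_matrix()
def ray(cp,u,v):
    d=np.array([(u-cp['cx'])/cp['fx'],(v-cp['cy'])/cp['fy'],1.]); d=rpy(cp['rotation'])@d
    return np.array(cp['origin']),d/np.linalg.norm(d)
def onz(cp,u,v,z):
    o,d=ray(cp,u,v); return o+d*(z-o[2])/d[2]
def proj(cp,p):
    q=rpy(cp['rotation']).T@(np.array(p)-cp['origin']); return np.array([cp['cx']+cp['fx']*q[0]/q[2],cp['cy']+cp['fy']*q[1]/q[2]])
def two(c1,p1,c2,p2):
    o1,d1=ray(c1,*p1);o2,d2=ray(c2,*p2)
    t=np.linalg.lstsq(np.c_[d1,-d2],o2-o1,rcond=None)[0]
    a,b=o1+t[0]*d1,o2+t[1]*d2; return (a+b)/2,np.linalg.norm(a-b)
def blobs(im,lo,hi,amin=15):
    m=cv2.inRange(cv2.cvtColor(im,cv2.COLOR_RGB2HSV),lo,hi)
    n,l,s,c=cv2.connectedComponentsWithStats(m)
    return [(s[i],c[i],(l==i).astype('uint8')) for i in range(1,n) if s[i][4]>=amin]
E
python3 - <<'E'
from h import *
box={'scene':(215,150,415,290),'side':(200,180,360,320)}
for n in box:
    im=np.load(f"pics/{n}0.npy");cp=optics.camera_params(n);x0,y0,x1,y1=box[n]
    for nm,lo,hi in(('yellow',(20,150,100),(32,255,255)),('blue',(105,90,50),(130,255,255)),('red',(0,180,80),(5,255,255))):
        for s,c,m in blobs(im,lo,hi,8):
            if x0<c[0]<x1 and y0<c[1]<y1:
                ct=cv2.findContours(m,0,2)[0][0]; r=cv2.minAreaRect(ct)
                print(n,nm,s,c.round(1))
                if nm=='yellow':
                    b=cv2.boxPoints(r); ap=cv2.approxPolyDP(cv2.convexHull(ct),3,True)[:,0]
                    for p in ap: print('  ',p,onz(cp,*p,0.0535).round(4))
                elif nm=='blue': print(onz(cp,*c,0.033).round(4))
    c=cv2.resize(im[y0:y1,x0:x1],None,fx=4,fy=4,interpolation=cv2.INTER_CUBIC);cv2.imwrite(f"pics/{n}_c.png",c[:,:,::-1])
E
```

```text
scene yellow [ 324  197   62   40 1065] [354.6 216.2]
   [385 206] [0.4784 0.214  0.0535]
   [340 236] [0.6333 0.1683 0.0535]
   [324 224] [0.6212 0.1175 0.0535]
   [369 197] [0.4712 0.1657 0.0535]
scene blue [341 191   9   8  22] [344.9 194.5]
[0.4777 0.1008 0.033 ]
scene blue [254 261   2  22  41] [254.5 270.8]
[0.8173 0.0529 0.033 ]
scene blue [262 278   7  22  62] [264.6 288.7]
[0.8431 0.0996 0.033 ]
scene red [366 238   7   6  39] [369.1 240.4]
side yellow [257 236  49  32 644] [281.4 251.9]
   [257 243] [0.6344 0.1586 0.0535]
   [266 236] [0.6205 0.1178 0.0535]
   [305 259] [0.4693 0.174  0.0535]
   [294 267] [0.4891 0.2176 0.0535]
```

View pics/scene_c.png

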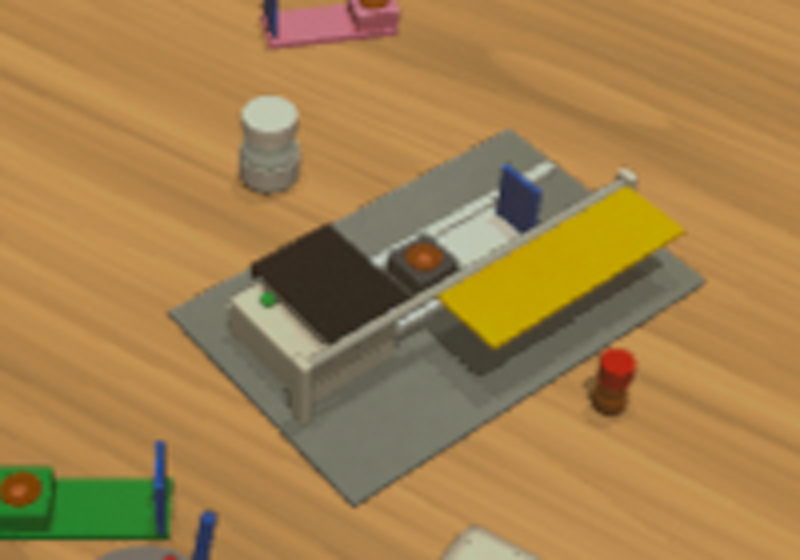

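View pics/side_c.png

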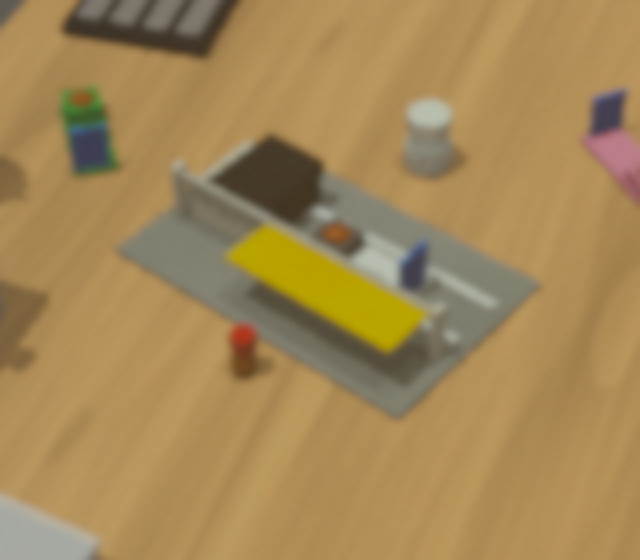

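Scene crop: plate corners at (510,130), (705,282), (353,505), (170,313); tab top corners (503,165)/(540,187); amber disc (423,257). The side crop agrees: paddle is left of the channel, vial beyond the paddle, jar right of the channel.

```bash
cat >> h.py <<'E'
def fit2(port,world):
    p=np.array(port);w=np.array(world)[:,:2];pc,wc=p.mean(0),w.mean(0)
    a=p-pc;b=w-wc; th=np.arctan2((a[:,0]*b[:,1]-a[:,1]*b[:,0]).sum(),(a*b).sum())
    c,s=np.cos(th),np.sin(th);R=np.array([[c,-s],[s,c]]);t=wc-R@pc
    return th,R,t,np.linalg.norm((R@p.T).T+t-w,axis=1)
E
python3 - <<'E'
from h import *
S=optics.camera_params('scene');D=optics.camera_params('side')
f=lambda x,y:(215+x/4-.4,150+y/4-.4)
g=lambda x,y:(200+x/4-.4,180+y/4-.4)
# paddle fits, port order: rear-left, front-left, front-right, rear-right
pp=np.array([[-180,100],[-15,100],[-15,44],[-180,44]])/1000
sc=[onz(S,*f(*q),.0535) for q in[(687,231),(495,348),(438,299),(627,190)]]
sd=[onz(D,*g(*q),.0535) for q in[(387,350),(227,259),(266,225),(426,316)]]
for nm,w in(('scene',sc),('side',sd),('both',(np.array(sc)+sd)/2)):
    th,R,t,e=fit2(pp,w);print(nm,'yaw',np.degrees(th).round(2),'origin',t.round(4),'err',e.round(4))
P=lambda q:(R.T@(q[:2]-t)*1000).round(1)
print('plate scene',[P(onz(S,*f(*q),.006)) for q in[(510,130),(705,282),(353,505),(170,313)]])
print('plate side',[P(onz(D,*g(*q),.006)) for q in[(540,286),(400,416),(118,248)]])
for nm,c,q in(('sc tabtop R',S,f(503,165)),('sc tabtop L',S,f(540,187)),('sd top',D,g(403,262)),('sd top2',D,g(428,243))): print(nm,P(onz(c,*q,.055)))
print('disc',P(onz(S,*f(423,257),.030)),P(onz(D,*g(338,233),.030)))
print('vial top',P(onz(S,*f(617,360),.042)),P(onz(D,*g(243,335),.042)),'jar',P(onz(S,*f(270,113),.058)),P(onz(D,*g(430,112),.058)))
print('post',P(onz(S,*f(627,175),.060)),P(onz(D,*g(180,167),.060)))
E
```

```text
scene yaw -18.56 origin [0.6216 0.0692] err [0.003  0.0035 0.0027 0.0041]
side yaw -18.79 origin [0.62   0.0677] err [0.0048 0.0046 0.0029 0.0049]
both yaw -18.67 origin [0.6208 0.0685] err [0.0036 0.0039 0.0028 0.0045]
plate scene [array([-198. ,  -77.8]), array([-197.4,  109.7]), array([ 99.6, 109.5]), array([ 99.1, -77.1])]
plate side [array([-201.1,  -77.4]), array([-199.9,  106.1]), array([ 97.6, 105.8])]
sc tabtop R [-127.8  -16.8]
sc tabtop L [-132.7   13.3]
sd top [-129.3   12.5]
sd top2 [-131.1  -17.6]
disc [-47.2  -1.4] [-50.2  -3.5]
vial top [-75.5 141.6] [-76.5 142.6] jar [ -33.9 -147.6] [ -32.5 -150.8]
post [-182.    42.4] [82.7 41.4]
```

```bash
cat >> h.py <<'E'
TH=np.radians(-18.67);RP=np.array([[np.cos(TH),-np.sin(TH),0],[np.sin(TH),np.cos(TH),0],[0,0,1]]);TP=np.array([.6202,.0666,0])
def toport(p): return RP.T@(np.array(p)-TP)
def plan(tgt):  # tgt TCP in port frame; tool x down, tool y along port y (nearest sign)
    s=monitor.observe();R=rpy(s['tool_rot']);p=s['position']
    best=None
    for sg in(1,-1):
        G=np.c_[[0,0,-1],sg*RP[:,1],np.cross([0,0,-1],sg*RP[:,1])]
        rv=Ro.from_matrix(R.T@G).as_rotvec()
        print('sg',sg,'rot deg in tool',np.degrees(rv).round(2),'units',(np.degrees(rv)/6).round(2))
    d=RP@np.array(tgt)+TP-p
    print('t',s['clock'],'port pos',toport(p).round(4),'world d',d.round(4),'tool shift units',(R.T@d/.03).round(2),'F',s['force'].round(2),'w',s['grip_width'].round(4),'q',s['qpos'].round(2))
    print('tool axes world (cols)\n',R.round(3))
E
python3 -c "
from h import *
plan([-.155,.041,.15])"
```

```text
sg 1 rot deg in tool [-1.3556e+02 -6.0000e-02  3.0000e-02] units [-2.259e+01 -1.000e-02  1.000e-02]
sg -1 rot deg in tool [4.444e+01 3.000e-02 5.000e-02] units [7.41 0.   0.01]Traceback (most recent call last):
  File "<string>", line 3, in <module>
    plan([-.155,.041,.15])
    ~~~~^^^^^^^^^^^^^^^^^^
  File "h.py", line 35, in plan
    print('t',s['clock'],'port pos',toport(p).round(4),'world d',d.round(4),'tool shift units',(R.T@d/.03).round(2),'F',s['force'].round(2),'w',s['grip_width'].round(4),'q',s['qpos'].round(2))
                                                                                                                                                ^^^^^^^^^^^^^^^^^^^^^
AttributeError: 'float' object has no attribute 'round'
```

Call:
{"fn": "arm_command", "kwargs": {
  "delta_pos": [
    [0, 0, 0],
    [0, 0, 0],
    [0, 0, 0],
    [0, 0, 0],
    [0, 0, 0],
    [0, 0, 0],
    [0, 0, 0],
    [0, 0, 0]
  ],
  "rotation": [
    [0.95, 0, 0],
    [0.95, 0, 0],
    [0.95, 0, 0],
    [0.95, 0, 0],
    [0.95, 0, 0],
    [0.95, 0, 0],
    [0.95, 0, 0],
    [0.95, 0, 0]
  ],
  "gripper": -0.55
}}

```text
clock: 0.9
position: [0.2707, -0.5613, 0.242]
tool_rot: [-0.716, 1.564, 2.05]
force: [-1.1, -0.4, -0.1]
grip_width: 0.0662
```

```bash
sed -i "s/s\['grip_width'\].round(4)/round(s['grip_width'],4)/" h.py; python3 -c "
from h import *
plan([-.155,.041,.15])"
```

```text
sg 1 rot deg in tool [177.13   0.38  -0.42] units [29.52  0.06 -0.07]
sg -1 rot deg in tool [-2.87  0.27  0.25] units [-0.48  0.05  0.04]
t 0.9 port pos [-0.1301 -0.7068  0.242 ] world d [ 0.2158  0.7164 -0.092 ] tool shift units [  3.18 -24.84   2.06] F [-1.11 -0.4  -0.14] w 0.0662 q [ 0.92  0.53  0.17  1.61 -0.1   1.01 -0.84]
tool axes world (cols)
 [[-0.003 -0.367 -0.93 ]
 [ 0.006 -0.93   0.367]
 [-1.    -0.004  0.005]]
```

Call:
{"fn": "arm_command", "kwargs": {
  "delta_pos": [
    [0, -0.8, 0],
    [0, -1, 0],
    [0, -1, 0],
    [0, -1, 0],
    [0, -1, 0],
    [0, -1, 0],
    [0, -1, 0],
    [0, -1, 0],
    [0, -1, 0],
    [0, -1, 0]
  ],
  "rotation": [
    [-0.45, 0.05, 0],
    [0, 0, 0],
    [0, 0, 0],
    [0, 0, 0],
    [0, 0, 0],
    [0, 0, 0],
    [0, 0, 0],
    [0, 0, 0],
    [0, 0, 0],
    [0, 0, 0]
  ]
}}

```text
clock: 1.9
position: [0.3676, -0.2751, 0.2403]
tool_rot: [-0.826, 1.564, 1.979]
force: [1.3, -0.4, 0.3]
grip_width: 0.0664
```

```bash
python3 -c "
from h import *
plan([-.155,.041,.15])"
```

```text
sg 1 rot deg in tool [179.39   0.43  -0.39] units [29.9   0.07 -0.07]
sg -1 rot deg in tool [-0.61  0.25  0.27] units [-0.1   0.04  0.05]
t 1.9 port pos [-0.1299 -0.4046  0.2403] world d [ 0.1189  0.4302 -0.0903] tool shift units [  3.09 -14.83   0.98] F [ 1.33 -0.36  0.26] w 0.0664 q [ 0.45  0.27  0.08  2.02 -0.03  0.86 -1.36]
tool axes world (cols)
 [[-0.003 -0.33  -0.944]
 [ 0.006 -0.944  0.33 ]
 [-1.    -0.005  0.004]]
```

Call:
{"fn": "arm_command", "kwargs": {
  "delta_pos": [
    [0, -1, 0.1],
    [0, -1, 0.1],
    [0, -1, 0.1],
    [0, -1, 0.1],
    [0, -1, 0.1],
    [0, -1, 0.1],
    [0, -1, 0.1],
    [0, -1, 0.1],
    [0, -1, 0.1],
    [0, -1, 0.1]
  ],
  "rotation": [
    [-0.1, 0.04, 0.05],
    [0, 0, 0],
    [0, 0, 0],
    [0, 0, 0],
    [0, 0, 0],
    [0, 0, 0],
    [0, 0, 0],
    [0, 0, 0],
    [0, 0, 0],
    [0, 0, 0]
  ]
}}

```text
clock: 2.9
position: [0.4357, 0.0315, 0.2397]
tool_rot: [0.753, 1.569, -2.714]
force: [0.9, -0.2, -0.7]
grip_width: 0.0663
```

Call:
{"fn": "arm_command", "kwargs": {
  "delta_pos": [
    [0.3, -1, 0],
    [0.3, -1, 0],
    [0.4, -1, 0],
    [0.4, -1, 0],
    [0.5, -0.6, 0],
    [0.5, 0, 0],
    [0, 0, 0]
  ],
  "rotation": [
    [0, 0, 0],
    [0, 0, 0],
    [0, 0, 0],
    [0, 0, 0],
    [0, 0, 0],
    [0, 0, 0],
    [0, 0, 0]
  ]
}}

```text
clock: 3.6
position: [0.4805, 0.1725, 0.1642]
tool_rot: [0.113, 1.569, 2.934]
force: [0.4, -0.9, -0.1]
grip_width: 0.0661
```

```bash
python3 - <<'E'
from h import *
plan([-.155,.041,.085])
for n in("side","wrist"):
    im=optics.grab_frame(n);cv2.imwrite(f"pics/{n}1.png",im[:,:,::-1])
E
```

```text
sg 1 rot deg in tool [-1.7967e+02  2.0000e-02  1.8000e-01] units [-29.95   0.     0.03]
sg -1 rot deg in tool [ 0.33  0.12 -0.01] units [ 0.05  0.02 -0.  ]
t 3.6 port pos [-0.1663  0.0556  0.1642] world d [ 0.006  -0.0175 -0.0792] tool shift units [ 2.64  0.49 -0.38] F [ 0.39 -0.93 -0.07] w 0.0661 q [-0.35  0.46 -0.15  1.97  0.1   0.73 -2.44]
tool axes world (cols)
 [[-0.002 -0.315 -0.949]
 [ 0.    -0.949  0.315]
 [-1.     0.     0.002]]
```

View pics/wrist1.png

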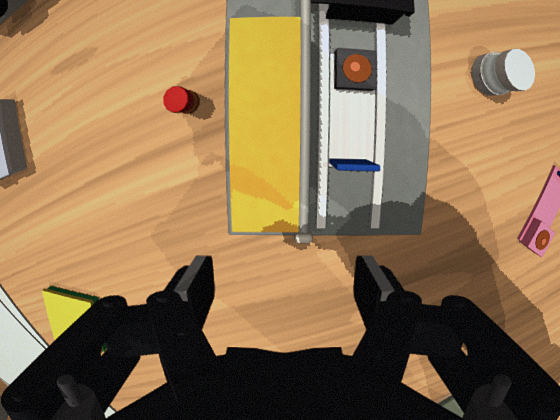

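The wrist view shows the fingers aligned with the channel: paddle to the left (x 230–300), blue tab at (355,165), post at (303,238). I'll cross-check the port frame with the wrist camera.

```bash
python3 - <<'E'
from h import *
cp=optics.camera_params('wrist');print(cp)
im=cv2.imread('pics/wrist1.png')[:,:,::-1].copy()
def wz(u,v,z):
    x,y=u-cp['cx'],v-cp['cy'];r=np.hypot(x,y);a=r/cp['fx']
    d=rpy(cp['rotation'])@np.array([np.sin(a)*x/r,np.sin(a)*y/r,np.cos(a)]);o=cp['origin']
    return (toport(o+d*(z-o[2])/d[2])*1000).round(1)
for s,c,m in blobs(im,(108,120,60),(125,255,255),60):
    if 300<c[0]<420:
        ct=cv2.findContours(m,0,2)[0][0];ap=cv2.approxPolyDP(cv2.convexHull(ct),1.5,True)[:,0]
        print(s,[(tuple(p),wz(*p,.055)) for p in ap])
print('disc',wz(357,67,.030),'rails rear ends z13',wz(322,228,.013),wz(376,228,.013),'paddle',wz(231,232,.0535),wz(231,17,.0535),wz(302,17,.0535),'plate',wz(229,234,.006),wz(421,234,.006))
E
```

```text
{'fx': 325.19226210127806, 'fy': 325.19226210127806, 'cx': 283.6414218827099, 'cy': 212.8214069430608, 'origin': array([0.54304971, 0.15133211, 0.29449352]), 'rotation': array([ 2.87622470e+00,  6.17164161e-04, -1.89226384e+00])}
[330 160  50  11 316] [((np.int32(330), np.int32(162)), array([-126. ,   21.2,   55. ])), ((np.int32(336), np.int32(160)), array([-124.4,   16.7,   55. ])), ((np.int32(378), np.int32(165)), array([-127.3,  -16.1,   55. ])), ((np.int32(379), np.int32(170)), array([-131.2,  -17.1,   55. ])), ((np.int32(337), np.int32(169)), array([-131.2,   15.7,   55. ]))]
disc [-49.   -3.7  30. ] rails rear ends z13 [-190.9   20.3   13. ] [-191.  -31.   13.] paddle [-181.6   96.9   53.5] [-14.7  95.3  53.5] [-15.6  42.5  53.5] plate [-199.6  107.     6. ] [-199.9  -81.8    6. ]
```

```bash
sed -i 's/TP=np.array(\[.6202,.0666,0\])/TP=np.array([.6192,.0638,0])/' h.py; python3 -c "
from h import *
plan([-.155,.041,.085])"
```

```text
sg 1 rot deg in tool [-1.7972e+02 -1.2000e-01  2.0000e-02] units [-2.995e+01 -2.000e-02  0.000e+00]
sg -1 rot deg in tool [0.28 0.01 0.08] units [0.05 0.   0.01]
t 3.7 port pos [-0.1654  0.0587  0.1659] world d [ 0.0042 -0.0201 -0.0809] tool shift units [ 2.7   0.6  -0.34] F [-0.08  0.15  0.24] w 0.0662 q [-0.34  0.45 -0.15  1.97  0.1   0.73 -2.44]
tool axes world (cols)
 [[ 0.    -0.316 -0.949]
 [ 0.001 -0.949  0.316]
 [-1.    -0.001  0.   ]]
```

Call:
{"fn": "arm_command", "kwargs": {
  "delta_pos": [
    [0, 0.6, -0.35],
    [0.6, 0, 0],
    [0.6, 0, 0],
    [0.6, 0, 0],
    [0.5, 0, 0],
    [0.3, 0, 0],
    [0, 0, 0]
  ],
  "rotation": [
    [0.05, 0, 0],
    [0, 0, 0],
    [0, 0, 0],
    [0, 0, 0],
    [0, 0, 0],
    [0, 0, 0],
    [0, 0, 0]
  ]
}}

```text
clock: 4.4
position: [0.4897, 0.1485, 0.0927]
tool_rot: [-2.457, 1.56, 0.352]
force: [0.3, 0.1, 0.1]
grip_width: 0.0658
```

```bash
python3 - <<'E'
from h import *
plan([-.155,.041,.039])
im=optics.grab_frame("wrist");cv2.imwrite("pics/wrist2.png",im[:,:,::-1])
E
```

```text
sg 1 rot deg in tool [179.61   0.6    0.74] units [29.93  0.1   0.12]
sg -1 rot deg in tool [-0.39 -0.47  0.38] units [-0.06 -0.08  0.06]
t 4.4 port pos [-0.1498  0.0387  0.0927] world d [-0.0042  0.0038 -0.0537] tool shift units [ 1.79 -0.06  0.19] F [0.26 0.13 0.09] w 0.0658 q [-0.32  0.57 -0.12  2.02  0.12  0.55 -2.43]
tool axes world (cols)
 [[ 0.01  -0.326 -0.945]
 [ 0.004 -0.945  0.327]
 [-1.    -0.007 -0.008]]
```

View pics/wrist2.png

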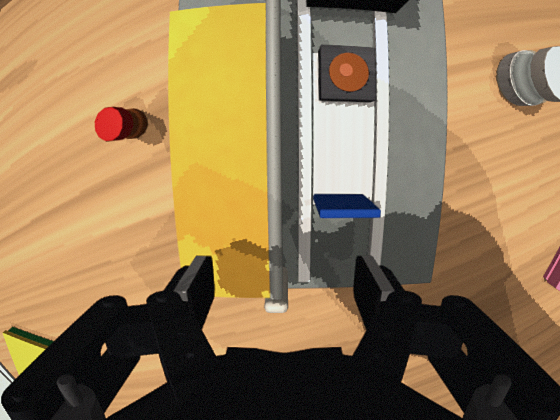

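Left finger is over the paddle (200,270), right finger behind the tab (370,270 vs tab at 205). Now I'll press down.

Call:
{"fn": "arm_command", "kwargs": {
  "delta_pos": [
    [0.3, -0.06, 0.2],
    [0.3, 0, 0],
    [0.3, 0, 0],
    [0.3, 0, 0],
    [0.3, 0, 0],
    [0.3, 0, 0],
    [0, 0, 0]
  ],
  "rotation": [
    [-0.06, -0.08, 0.06],
    [0, 0, 0],
    [0, 0, 0],
    [0, 0, 0],
    [0, 0, 0],
    [0, 0, 0],
    [0, 0, 0]
  ]
}}

```text
clock: 5.15
position: [0.4861, 0.1531, 0.0367]
tool_rot: [-2.352, 1.567, 0.464]
force: [0.1, 2.1, 4.4]
grip_width: 0.0663
```

```bash
python3 - <<'E'
from h import *
plan([-.155,.041,.039])
im=optics.grab_frame("side");a=cv2.resize(im[190:290,220:350],None,fx=4,fy=4,interpolation=cv2.INTER_CUBIC)
cv2.imwrite("pics/side2.png",a[:,:,::-1])
E
```

```text
sg 1 rot deg in tool [179.99   0.25   0.24] units [30.    0.04  0.04]
sg -1 rot deg in tool [-0.01 -0.15  0.16] units [-0.   -0.03  0.03]
t 5.15 port pos [-0.1547  0.042   0.0367] world d [-0.0006 -0.0008  0.0023] tool shift units [-0.08  0.03  0.01] F [0.15 2.13 4.36] w 0.0663 q [-0.35  0.67 -0.09  2.04  0.14  0.43 -2.44]
tool axes world (cols)
 [[ 0.003 -0.32  -0.947]
 [ 0.002 -0.947  0.32 ]
 [-1.    -0.003 -0.003]]
```

View pics/side2.png

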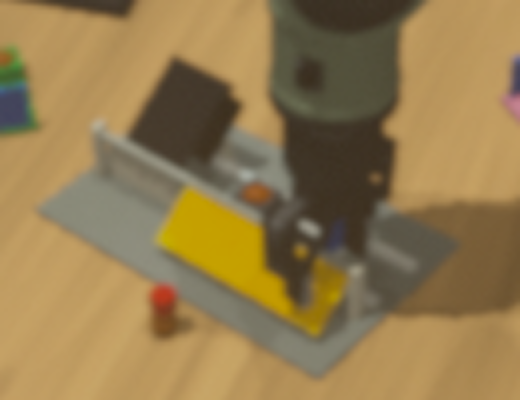

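The side view shows the flap clearly raised (tilted cover at (190,110)) and the paddle pressed down, at 4.4 N. Now I'll push.

Call:
{"fn": "arm_command", "kwargs": {
  "delta_pos": [
    [0, 0, -0.2],
    [0, 0, -0.2],
    [0, 0, -0.2],
    [0, 0, -0.2],
    [0, 0, -0.2],
    [0, 0, -0.2],
    [0, 0, -0.2]
  ],
  "rotation": [
    [0, 0, 0],
    [0, 0, 0],
    [0, 0, 0],
    [0, 0, 0],
    [0, 0, 0],
    [0, 0, 0],
    [0, 0, 0]
  ]
}}

```text
clock: 5.9
position: [0.5275, 0.141, 0.0385]
tool_rot: [-1.497, 1.566, 1.321]
force: [-3.1, 1.9, 2.1]
grip_width: 0.0664
```

```bash
python3 - <<'E'
from h import *
plan([-.0655,.041,.037])
im=optics.grab_frame("wrist");cv2.imwrite("pics/wrist3.png",im[:,:,::-1])
E
```

```text
sg 1 rot deg in tool [-1.7986e+02 -3.9000e-01  3.0000e-02] units [-29.98  -0.06   0.  ]
sg -1 rot deg in tool [0.14 0.02 0.25] units [0.02 0.   0.04]
t 5.9 port pos [-0.1116  0.0438  0.0385] world d [ 0.0428 -0.0174 -0.0015] tool shift units [ 0.05  0.1  -1.54] F [-3.14  1.86  2.06] w 0.0664 q [-0.29  0.71 -0.11  1.94  0.14  0.5  -2.39]
tool axes world (cols)
 [[ 0.001 -0.318 -0.948]
 [ 0.004 -0.948  0.318]
 [-1.    -0.004  0.   ]]
```

View pics/wrist3.png

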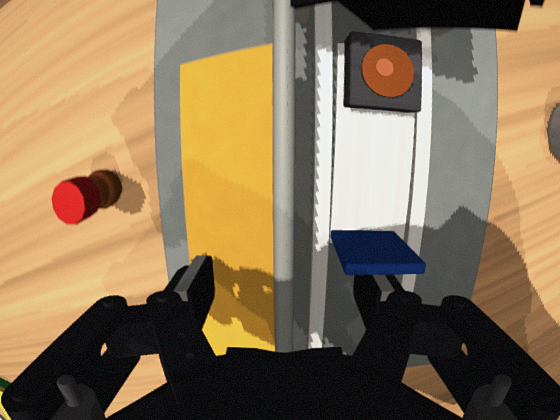

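The tab (378,250) is touched by the right finger, and the flap stays up at the top. I'll keep pushing with a small lateral correction.

Call:
{"fn": "arm_command", "kwargs": {
  "delta_pos": [
    [0.03, 0.06, -0.2],
    [0.03, 0.04, -0.2],
    [0.02, 0.02, -0.2],
    [0.02, 0.02, -0.2],
    [0.02, 0.02, -0.2],
    [0.02, 0.02, -0.2]
  ],
  "rotation": [
    [0, 0, 0.02],
    [0, 0, 0],
    [0, 0, 0],
    [0, 0, 0],
    [0, 0, 0],
    [0, 0, 0]
  ]
}}

```text
clock: 6.55
position: [0.5594, 0.1264, 0.0356]
tool_rot: [-0.558, 1.564, 2.262]
force: [-6.7, 6.1, 7.5]
grip_width: 0.0664
```

```bash
python3 - <<'E'
from h import *
plan([-.0655,.041,.037])
E
```

```text
sg 1 rot deg in tool [-179.78   -0.32    0.52] units [-29.96  -0.05   0.09]
sg -1 rot deg in tool [0.22 0.33 0.21] units [0.04 0.06 0.03]
t 6.55 port pos [-0.0767  0.0402  0.0356] world d [ 0.0109 -0.0028  0.0014] tool shift units [-0.05 -0.03 -0.37] F [-6.67  6.12  7.52] w 0.0664 q [-0.24  0.74 -0.12  1.86  0.14  0.55 -2.34]
tool axes world (cols)
 [[-0.004 -0.317 -0.949]
 [ 0.005 -0.949  0.317]
 [-1.    -0.004  0.006]]
```

Call:
{"fn": "arm_command", "kwargs": {
  "delta_pos": [
    [0, 0, -0.15],
    [0, 0, -0.15],
    [0, 0, -0.15],
    [0, 0, -0.12],
    [0, 0, -0.1]
  ],
  "rotation": [
    [0, 0, 0],
    [0, 0, 0],
    [0, 0, 0],
    [0, 0, 0],
    [0, 0, 0]
  ]
}}

```text
clock: 7.05
position: [0.5699, 0.1232, 0.0354]
tool_rot: [0.028, 1.546, 2.848]
force: [-21.7, 8.4, 20.6]
grip_width: 0.0658
```

```bash
python3 - <<'E'
from h import *
plan([-.0655,.041,.037])
for n in("side","scene","wrist"):
    im=optics.grab_frame(n);cv2.imwrite(f"pics/{n}4.png",im[:,:,::-1])
E
```

```text
sg 1 rot deg in tool [-1.7977e+02  7.0000e-02  2.2300e+00] units [-2.996e+01  1.000e-02  3.700e-01]
sg -1 rot deg in tool [ 0.22  1.42 -0.04] units [ 0.04  0.24 -0.01]
t 7.05 port pos [-0.0657  0.0405  0.0354] world d [0.0004 0.0004 0.0016] tool shift units [-0.05 -0.02 -0.01] F [-21.69   8.41  20.63] w 0.0658 q [-0.22  0.76 -0.13  1.82  0.13  0.59 -2.31]
tool axes world (cols)
 [[-0.024 -0.316 -0.948]
 [ 0.007 -0.949  0.316]
 [-1.     0.001  0.025]]
```

View pics/wrist4.png

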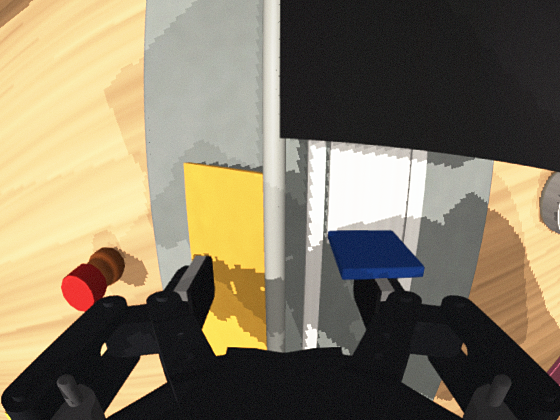

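Tab at (376,253), flap still up at the top right, 21 N against the push at exactly the expected home position. I'll verify the tab by triangulation before drawing back.

```bash
python3 - <<'E'
from h import *
s=monitor.observe();print(s['clock'],toport(s['position']).round(4),s['force'].round(1))
cp=optics.camera_params('wrist');im=cv2.imread('pics/wrist4.png')[:,:,::-1].copy()
def wz(u,v,z):
    x,y=u-cp['cx'],v-cp['cy'];r=np.hypot(x,y);a=r/cp['fx']
    d=rpy(cp['rotation'])@np.array([np.sin(a)*x/r,np.sin(a)*y/r,np.cos(a)]);o=cp['origin']
    return (toport(o+d*(z-o[2])/d[2])*1000).round(1)
for q in[(329,231),(406,231),(424,268),(345,271),(343,277),(424,276)]: print(q,wz(*q,.055))
print('paddle front',wz(185,163,.03),wz(263,174,.05))
S=optics.camera_params('scene');im=cv2.imread('pics/scene4.png')[:,:,::-1].copy()
for s,c,m in blobs(im,(105,90,40),(130,255,255),6):
    if 300<c[0]<370 and 180<c[1]<240: print('scene blue',s,(toport(onz(S,s[0]+s[2]/2,s[1],.055))*1000).round(1))
a=cv2.resize(im[150:290,215:415],None,fx=4,fy=4,interpolation=cv2.INTER_CUBIC);cv2.imwrite('pics/scene4c.png',a[:,:,::-1])
E
```

```text
7.2 [-0.0657  0.0405  0.0354] [-23.    9.3  22.1]
(329, 231) [-36.   24.2  55. ]
(406, 231) [-36.2  -4.8  55. ]
(424, 268) [-51.8 -15.   55. ]
(345, 271) [-51.9  17.3  55. ]
(343, 277) [-54.4  17.9  55. ]
(424, 276) [-55.4 -15.6  55. ]
paddle front [-15.   81.9  30. ] [-16.7  47.5  50. ]
scene blue [318 203   9  17 105] [-59.6  -5.1  55. ]
```

View pics/scene4c.png

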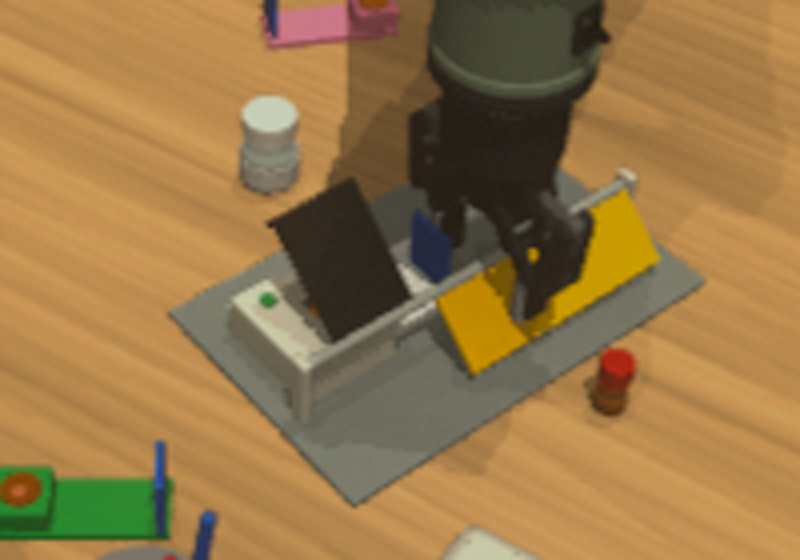

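Carrier is home: tab rear at about x = −54.5 mm, amber disc under the raised flap by the stop, bystanders unmoved. Draw back first, then let the paddle rise.

Call:
{"fn": "arm_command", "kwargs": {
  "delta_pos": [
    [0, 0, 0.15],
    [0, 0, 0.25],
    [0, 0, 0.3],
    [0, 0, 0.3],
    [-0.2, 0, 0.3],
    [-0.3, 0, 0.1],
    [-0.3, 0, 0],
    [-0.3, 0, 0],
    [-0.4, 0, 0],
    [-0.5, 0, 0]
  ],
  "rotation": [
    [0, 0.1, 0],
    [0, 0.1, 0],
    [0, 0, 0],
    [0, 0, 0],
    [0, 0, 0],
    [0, 0, 0],
    [0, 0, 0],
    [0, 0, 0],
    [0, 0, 0],
    [0, 0, 0]
  ]
}}

```text
clock: 8.2
position: [0.5281, 0.1359, 0.1006]
tool_rot: [0.555, 1.569, -2.911]
force: [0.5, -0.2, -0.5]
grip_width: 0.066
```

Call:
{"fn": "arm_command", "kwargs": {
  "delta_pos": [
    [-0.7, 0, 0],
    [-0.8, 0, 0],
    [-0.8, 0, 0],
    [-0.8, 0, 0],
    [-0.5, 0, 0.3],
    [0, 0, 0.5],
    [0, 0, 0.5],
    [0, 0, 0],
    [0, 0, 0],
    [0, 0, 0]
  ],
  "rotation": [
    [0, 0, 0],
    [0, 0, 0],
    [0, 0, 0],
    [0, 0, 0],
    [0, 0, 0],
    [0, 0, 0],
    [0, 0, 0],
    [0, 0, 0],
    [0, 0, 0],
    [0, 0, 0]
  ]
}}

```text
clock: 9.2
position: [0.4875, 0.1459, 0.2178]
tool_rot: [0.857, 1.566, -2.612]
force: [0.3, 0.4, -1.0]
grip_width: 0.0661
```

```bash
python3 - <<'E'
from h import *
s=monitor.observe();print(s['clock'],toport(s['position']).round(4),s['force'].round(1),abs(s['qd']).max())
S=optics.camera_params('scene');D=optics.camera_params('side')
im=optics.grab_frame('scene');sd=optics.grab_frame('side')
for s,c,m in blobs(im,(105,90,40),(130,255,255),6):
    if 300<c[0]<370 and 180<c[1]<240:
        ap=cv2.approxPolyDP(cv2.convexHull(cv2.findContours(m,0,2)[0][0]),1,True)[:,0]
        print('scene tab front face top',[(tuple(map(int,p)),(toport(onz(S,*p,.055))*1000).round(1)) for p in ap])
a=cv2.resize(im[150:290,215:415],None,fx=4,fy=4,interpolation=cv2.INTER_CUBIC)[:,:,::-1]
cv2.imwrite('pics/fin.png',a)
for s,c,m in blobs(im,(20,150,60),(32,255,255),200): print('yellow now',s)
E
```

```text
9.2 [-0.1511  0.0356  0.2178] [ 0.3  0.4 -1. ] 0.0065483193531021
scene tab front face top [((319, 203), array([-52.4, -10.5,  55. ])), ((327, 209), array([-54.4,  18.1,  55. ])), ((326, 217), array([-33.8,  37.6,  55. ])), ((324, 219), array([-25.3,  39.8,  55. ])), ((318, 214), array([-24.7,  17.9,  55. ]))]
yellow now [ 324  196   62   41 1070]
yellow now [465 229  47  34 840]
```

View pics/fin.png

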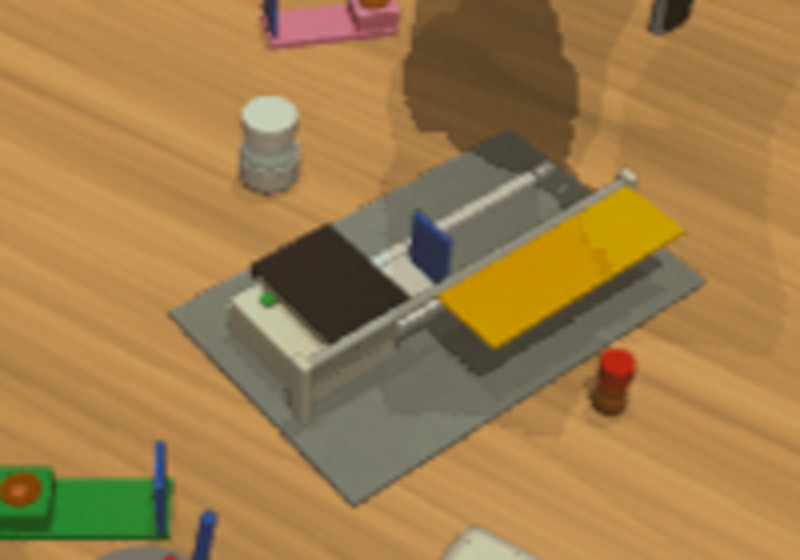

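The final picture shows the flap flat and shut over the block, the paddle level with the same outline as at the start, and the tab at (432,245). It moved about 77 mm, from −49 to about +28 mm. Handing in.

```bash
python3 -c "
from workcell import bot
print(bot.job_done())"
```

```text
the job is handed in; nothing more can be done
None
```

The specimen is loaded and the job is handed in, at about 9.3 s on the robot's clock. The left fingertip held the paddle down while the right one pushed the blue tab until the carrier met the stop. I then drew back along the channel before lifting, so the flap closed behind the block.

**Last checks:**
- **Carrier:** the scene camera shows it moved about 77 mm, from about −49 mm to about +28 mm in the port frame, which is home. The wrist camera put the tab's rear face at −54 to −55 mm while it was still pushed (home is −54.5 mm).
- **Flap:** it looks flat and shut in the final picture. The paddle's outline is within a pixel of where it was at the start.
- **Robot and bystanders:** the robot is clear and still, with about 1 N on the wrist, which is noise. The jar and vial look unmoved. I did not measure the mouse, notes, slide box and spare again, but the arm never came down near them.

**Disagreements:**
- The cameras differed by 3 to 5 mm across the channel. I corrected for this from the wrist view before pressing.
- The wrist force rose to about 33 N when the carrier met the stop, including about 22 N upward. I put the upward part down to friction on the tab.

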